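# Loosen the left-hand disc nut and zero the disc counter

### The arm

A 6-joint arm with a two-finger parallel gripper is mounted at the origin on a cart in front of the work surface, level with it; the furniture and walls round the work are solid. World frame = base frame: x ahead of the robot, y to its left, z up, the work surface at z = 0. Lengths are in m, angles in rad, forces in N, time in s.
With the tool pointing down it reaches from about 0.325 to 0.9 m from the base axis. Payload 3.5 kg.
Tool frame: the origin (TCP) lies at the very end of the fingers, on their centre line; the grasp point (between the pads) lies ctrl.pinch_z behind it (ctrl.pinch_z is the distance from the TCP to the grasp point, in m); z points along the fingers, y is the direction in which the jaws open and shut (so a half turn about z gives the same grasp; the last joint's range is limited). The gripper opens to 85 mm and grips with 20 to 120 N. Pads are 22 mm wide; open, the fingers measure 114 mm over their backs; the gripper's body (76 mm by 85 mm) begins 54 mm behind the grasp point. The pads swing forward as they close: fully open they stand 13 mm farther back than shut.
Start: joints at [-1.251, 0.276, -0.026, 1.268, 0, 1.467], TCP at [0.256, -0.57, 0.231] pointing down, gripper open.
Joint ranges: [-3.12, 3.12], [-0.85, 1.88], [-1.08, 1.24], [-1.95, 2.15], [-1.57, 1.53], [-3.14, 3.14]. Speed limits (rad/s): [2.57, 2.57, 3.14, 3.14, 3.14, 3.14].

### API

Orientations are given as a unit quaternion [x, y, z, w].
In Python, from workcell import ctrl gives the robot as it stands.
- The arm moves only by the tool drive_tool, never from a script. Its argument "targets" is one flat list of numbers, 5 for each row, row after row: the shift along the tool's x, y, z in cm, then the turn about the tool's z in degrees, then the opening, from -1 (shut) to 1 (fully open). A call has 1 to 12 rows; each row shifts and turns the commanded pose from where the row before left it, along the tool's axes as they then stand; what a row does not reach is not made up. A row lasts 1/8 s, in which the tool goes at most 62.5 mm and 10.7 degrees, less where a joint would pass 70% of its speed; a pose out of reach is approached as far as the arm can. A call with a gripper value outside its range is refused whole. The fingers move at their own pace and stop on an object; the grip force is fixed at half the most. Time passes only in rows, so rows that do not move let the fingers close. It gives the time, the measured TCP pose, the force and the opening at its end, in the units of the state.
- ctrl.state(): the state, without advancing time (a new reading comes with each control period).
- ctrl.snapshot(name): name is "side" or "top"; returns the picture (400x640x3 uint8, red, green, blue); there is no depth.
- ctrl.calibration(name): a dict with "camera_matrix" (3x3 intrinsics, pixels), "rvec" (rotation vector, rad) and "tvec" (3), from world to camera coordinates, as OpenCV has them. Camera axes: x right, y down, z forward; pixel columns grow to the right and rows downward; lengths in m; the calibration is good to about 2 mm. A picture is of the moment at which its call begins. calibration takes no time and is no camera call.
- ctrl.sign_off(): hands the job in, once; it reports no verdict.
The state is a dict: "clock": time; "joints": joint angles; "dq": joint speeds; "tau": joint torques, N m; "position": TCP position; "orientation": TCP orientation; "contact_force": force on the tool from outside, world axes, zero at the start; "wrist_torque": the same for the moment, N m; "opening": finger opening in m.
Only numpy, scipy, OpenCV 4.12 (cv2) and the standard library are available. Lean on these libraries where they do the work, as an engineer would, in place of code of your own. Each camera call takes 0.05 s, during which the arm holds its last target.

### The job

The worn disc of the small bench grinder is to be changed: loosen the red two-armed nut in its middle, which has a left-hand thread and so loosens clockwise seen from above. First ease it only a little, some 15 degrees, and pause for about a second to feel that it gives that way, never forcing it; then push it round to a little over half a turn from where it stood, and only after that bring the black lever of the disc counter gently back (counter-clockwise) fully against its zero stop. Do not knock the flask or the amber vial that stand beside the machine.

Things in the scene. Friction and masses are not known exactly. Their poses are not given: they have to be found in the camera images.
- spindle_axis (a point): Point on the vertical axis of the grinder's spindle, at mid-height of the nut's arms when tight (77 mm above the bench). Fixed during a run; does not turn or rise with the nut. Its orientation equals that of the nut when tight: local x points along arm a. The disc below is 160 mm across, its top 51 mm above the bench (52 mm at most with its abrasive); an aluminium flange 48 mm across lies on it up to 61 mm. The bare spindle end reaches 108 mm above the bench.
- nut_arm_a (a point): Point on arm a (white dot on its end) of the red nut, 48 mm from the spindle axis, at the arm's mid-height. The nut has a 33 mm hexagonal hub with notched corners (top 86 mm above the bench when tight), and two opposite straight arms, each reaching from the hub to 65 mm from the axis, 11 mm thick (15 mm at the round end), 18 mm tall (68 to 86 mm above the bench when tight). Local x points outwards along arm a. The arms may be pushed on their flat sides.
- nut_arm_b (a point): Same point on the opposite, unmarked arm b of the red nut, 48 mm from the spindle axis (local x points inwards, from b towards a).
- clamp_nut (a joint): Turn of the red nut in rad: 0 = tight (hard stop, it does not turn counter-clockwise from there), grows clockwise seen from above = loosening, to a stop at 5.5. Steady friction of about 0.28 N m (about 6 N at the arm point) and it stays where it is left. It rises 1.6 mm per rad.
- counter_axis (a point): Point on the vertical axis of the disc counter's lever, at the lever's mid-height (58 mm above the bench). Local -x (towards the front of the grinder) is the direction in which the lever points at zero. The dial face round it is 100 mm across and 46 mm above the bench.
- lever_end (a point): Point near the end of the black counter lever, 30 mm from its axis, at mid-height (58 mm above the bench). The lever has a round hub 26 mm across and a single flat arm that reaches 36 mm from the axis, 9 mm thick, 22 mm tall (47 to 69 mm above the bench); its white line shows where it points.
- counter_lever (a joint): Reading of the counter lever in rad: 0 = at the hard zero stop (red mark), grows clockwise seen from above; pushed counter-clockwise to return to 0. Friction about 0.06 N m (2 N at the lever's end); it stays where it is left.
- grinder: White grinder housing 200 x 360 mm, 42 mm tall, fixed on the bench, 52 mm to the disc face; origin at the centre of its underside, front (switch) faces its -x. Spindle axis at its (0, +75) mm, counter axis at its (0, -105) mm. A black-headed spindle-lock pin, its top 71 mm above the bench, stands at its (86, 0) mm; leave it.
- flask_centre (a point): Clear conical flask, 79 mm across, 104 mm tall, loose, standing about 0.3 m to the left of the grinder's centre; point half-way up. A bystander.
- amber_vial_centre (a point): Amber vial with black cap, 24 mm across, 62 mm tall, loose, standing about 0.3 m to the right of the grinder's centre; point half-way up. A bystander.

How it is judged:
On the way, in this order (a step that is already met when the one before it is completed fails the run):
1. the nut has been eased a little clockwise (5 to 40 degrees from tight) and left still there for 0.3 s (value of joint clamp_nut between 0.087 and 0.7 rad and velocity of joint clamp_nut between -0.08 and 0.08 rad/s), for 0.3 s.
2. the nut is turned clockwise at least 172 degrees from tight (value of joint clamp_nut above 3 rad), for 0.2 s.
3. the counter lever is back at its zero stop (value of joint counter_lever below 0.07 rad), for 0.2 s.
At the end, for the whole second after the job is handed in: The nut stands at least 3.0 rad (172 degrees) clockwise from tight and the counter lever within 0.07 rad (4 degrees) of its zero stop, both still (value of joint clamp_nut above 3 rad and value of joint counter_lever below 0.07 rad and velocity of joint clamp_nut between -0.05 and 0.05 rad/s and velocity of joint counter_lever between -0.05 and 0.05 rad/s); the robot touches nothing.
It fails at once if the nut is forced: the robot presses on it with more than 35 N (contact force between clamp_nut and the fingers above 35 N or contact force between clamp_nut and the arm above 35 N).
It fails at once if the counter lever is forced: more than 35 N (contact force between counter_lever and the fingers above 35 N or contact force between counter_lever and the arm above 35 N).
It fails at once if the flask is moved by more than 30 mm or tipped by more than 0.3 rad (distance of flask_centre from where it was at the start of the episode above 0.03 m or angle between flask_centre's own z axis and vertical above 0.3 rad).
It fails at once if the amber vial is moved by more than 30 mm or tipped by more than 0.3 rad (distance of amber_vial_centre from where it was at the start of the episode above 0.03 m or angle between amber_vial_centre's own z axis and vertical above 0.3 rad).
It also fails if it takes over 69 s, if anything falls off the work surface, if the arm or the gripper's body presses on something with over 40 N, if the wrist force passes 120 N, or if a joint passes its speed limit or range.

## Working session

There is one attempt and no reset: what is moved stays moved. The work goes in short steps, Python scripts to look and compute and a tool call to move; the robot and the scene stay as the last step left them, time stands still between calls to the robot, and variables do not carry over. Pictures are saved under pics/ and viewed, and the job is handed in when it is done.

Besides the shell and the picture viewer there is one more tool, called after ">>>" as name(argument=value, ...), one argument or row to a line, values as JSON. drive_tool: Moves the arm, as the interface text tells. Its arguments: {"type":"object","properties":{"targets":{"type":"array","items":{"type":"number"}}},"required":["targets"]}

```bash
mkdir -p pics; ls; python3 - <<'E'
from workcell import ctrl
import cv2
for n in("side","top"):
    im=ctrl.snapshot(n); cv2.imwrite(f"pics/{n}0.png",cv2.cvtColor(im,cv2.COLOR_RGB2BGR))
    c=ctrl.calibration(n); print(n,c)
print(ctrl.state(),ctrl.pinch_z)
E
```

```text
pics
side {'camera_matrix': array([[402.6889633 ,   0.        , 314.14804884],
       [  0.        , 402.6889633 , 201.08943593],
       [  0.        ,   0.        ,   1.        ]]), 'rvec': array([ 2.36316584e+00, -1.78836702e-03, -8.68743011e-03]), 'tvec': array([-0.58622938,  0.05889355,  1.02554146])}
top {'camera_matrix': array([[370.65742849,   0.        , 318.87442495],
       [  0.        , 370.65742849, 197.14540281],
       [  0.        ,   0.        ,   1.        ]]), 'rvec': array([ 2.15849148, -2.19304785,  0.02638733]), 'tvec': array([0.06507784, 0.59191671, 1.13374709])}
{'clock': 0.1, 'joints': array([-1.25139304e+00,  2.77058378e-01, -2.77418555e-02,  1.26805245e+00,
       -2.01557097e-05,  1.46743260e+00]), 'dq': array([ 0.00117977, -0.00205516,  0.00258054,  0.00048615,  0.00047008,
        0.00049754]), 'tau': array([ 4.39146897e-04, -4.46707392e+01,  2.96128607e+01,  8.45591450e-03,
       -4.52360155e-05,  2.96040206e-06]), 'position': array([ 0.25620574, -0.56927844,  0.23027155]), 'orientation': array([ 9.77741054e-01,  2.09812714e-01, -1.20866638e-04, -1.02109723e-03]), 'contact_force': array([0.43175956, 0.09169184, 0.00461291]), 'wrist_torque': array([0.01177205, 0.0255961 , 0.02143571]), 'opening': 0.0851545807743937} 0.0187
```

View pics/side0.png

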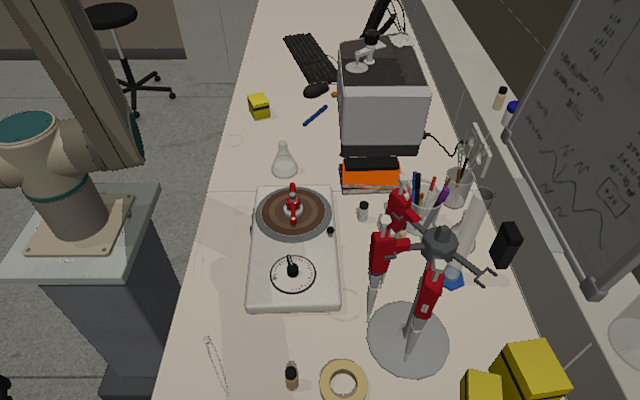

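View pics/top0.png

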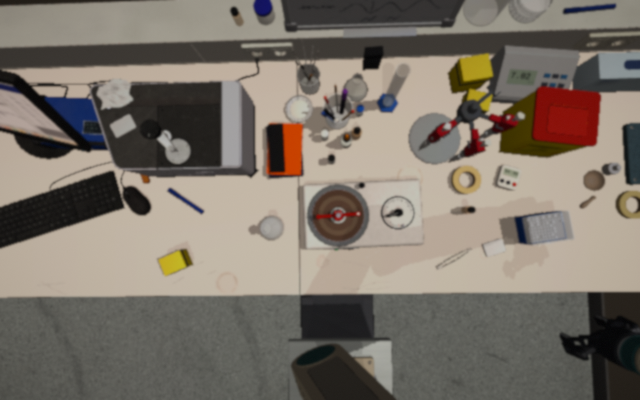

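The side view shows the grinder, with the nut at about (293,205) and the lever hub at about (292,270). In the top view the nut is at about (338,215) and the dial at about (398,212). I'll zoom in on both.

```bash
python3 - <<'E'
import cv2
a=cv2.imread("pics/side0.png")[175:315,240:350]; cv2.imwrite("pics/s0z.png",cv2.resize(a,None,fx=4.2,fy=4.2,interpolation=cv2.INTER_CUBIC))
a=cv2.imread("pics/top0.png")[170:260,295:430]; cv2.imwrite("pics/t0z.png",cv2.resize(a,None,fx=5.5,fy=5.5,interpolation=cv2.INTER_CUBIC))
E
```

```text
(no output)
```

View pics/s0z.png

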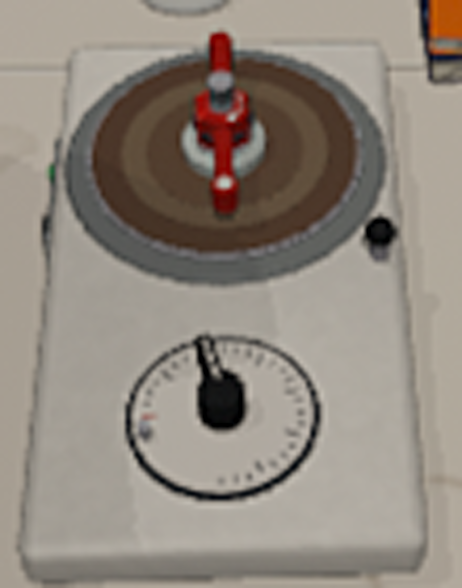

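View pics/t0z.png

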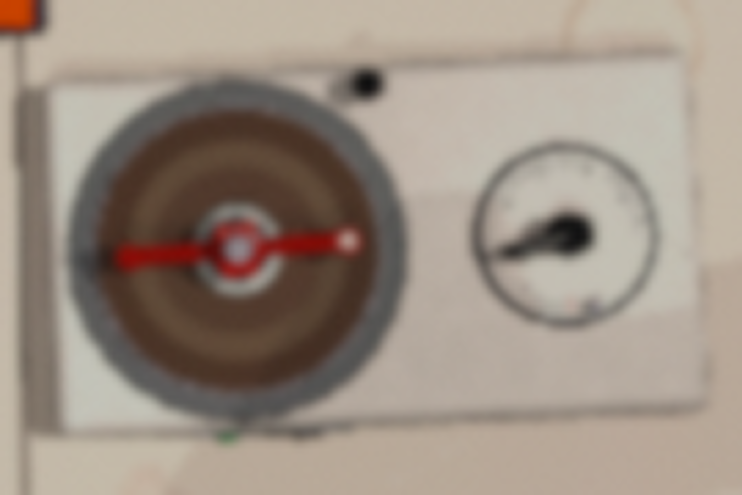

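```bash
cat > h.py <<'E'
import numpy as np, cv2
from workcell import ctrl
C={n:ctrl.calibration(n) for n in("side","top")}
def P(n):
    c=C[n];R=cv2.Rodrigues(c["rvec"])[0];return c["camera_matrix"]@np.c_[R,c["tvec"]]
def proj(n,X):
    c=C[n];return cv2.projectPoints(np.float64(X).reshape(-1,3),c["rvec"],c["tvec"],c["camera_matrix"],None)[0].reshape(-1,2)
def tri(s,t):
    X=cv2.triangulatePoints(P("side"),P("top"),np.float64(s).reshape(2,1),np.float64(t).reshape(2,1)).ravel();X=X[:3]/X[3]
    e=[np.abs(proj("side",X)-s).max(),np.abs(proj("top",X)-t).max()]
    return X,np.round(e,1)
sz=lambda u,v:np.array([240+(u+.5)/4.2-.5,175+(v+.5)/4.2-.5])
tz=lambda u,v:np.array([295+(u+.5)/5.5-.5,170+(v+.5)/5.5-.5])
E
python3 - <<'E'
from h import *
from scipy.optimize import least_squares
obs={"dot":(sz(224,188),tz(348,241)),"bend":(sz(220,42),tz(123,258)),"spindle":(sz(219,75),tz(239,247)),"hubtop":(sz(222,382),tz(570,233)),"levtip":(sz(205,338),tz(490,255)),"pin":(sz(380,230),tz(368,83))}
for k,(s,t) in obs.items(): print(k,*[np.round(q,4) for q in tri(s,t)])
loc={"dot":None,"spindle":(0,.075,.108),"hubtop":(0,-.105,.069),"pin":(.086,0,.071)}
# dial centres, disc centre, corners (top view)
S=[(loc["spindle"],obs["spindle"]),(loc["pin"],obs["pin"]),((0,-.105,.046),(sz(223,418),tz(566,234))),((0,.075,.051),(sz(226,163),tz(239,249)))]
co=[((.1,.18,.042),sz(385,42),tz(50,83)),((-.1,.18,.042),sz(70,47),tz(66,432)),((.1,-.18,.042),sz(427,545),tz(682,53)),((-.1,-.18,.042),sz(22,552),tz(703,405))]
L=[l for l,_ in S]+[l for l,_,_ in co]; so=[o[0] for _,o in S]+[a for _,a,_ in co]; to=[o[1] for _,o in S]+[b for _,_,b in co]
L=np.array(L);so=np.array(so);to=np.array(to)
def W(p):
    c,s=np.cos(p[2]),np.sin(p[2]);return np.c_[p[0]+c*L[:,0]-s*L[:,1],p[1]+s*L[:,0]+c*L[:,1],L[:,2]]
f=lambda p:np.r_[(proj("side",W(p))-so).ravel(),(proj("top",W(p))-to).ravel()]
r=least_squares(f,[.55,-.1,0],loss="soft_l1");print(r.x);print(np.round(r.fun.reshape(-1,2),1).tolist());print(W(r.x).round(4))
E
```

```text
dot [ 0.539  -0.0596  0.0817] [0.3 0.3]
bend [0.5318 0.0601 0.0788] [0.2 0.2]
spindle [ 0.5358 -0.0013  0.1111] [0.5 0.5]
hubtop [ 0.5418 -0.1789  0.0691] [0.2 0.2]
levtip [ 0.5306 -0.1385  0.0518] [0.3 0.2]
pin [ 0.6243 -0.0735  0.0625] [0.4 0.4]
[ 0.53825467 -0.07768041  0.0293183 ]
[[0.7, 1.3], [0.4, -1.9], [0.2, -0.8], [0.0, -3.0], [0.4, -1.6], [-0.2, -1.0], [0.9, -0.2], [-1.9, 1.0], [0.5, 0.4], [0.8, 0.1], [0.6, 0.3], [0.2, 0.2], [-1.5, -0.8], [-1.6, 1.6], [2.3, -1.0], [2.6, 1.5]]
[[ 0.5361 -0.0027  0.108 ]
 [ 0.6242 -0.0752  0.071 ]
 [ 0.5413 -0.1826  0.046 ]
 [ 0.5361 -0.0027  0.051 ]
 [ 0.6329  0.1052  0.042 ]
 [ 0.433   0.0993  0.042 ]
 [ 0.6435 -0.2547  0.042 ]
 [ 0.4436 -0.2605  0.042 ]]
```

>>> drive_tool(
  targets=[2, -1.6, 0, 0, 1, 4, -3.3, 0, 0, 1, 4.4, -3.6, 0, 0, 1, 4.4, -3.6, 0, 0, 1, 4.4, -3.6, 0, 0, 1, 4.4, -3.6, 0, 0, 1, 4.4, -3.6, 0, 0, 1, 4.4, -3.6, 0, 0, 1, 4.4, -3.6, 0, 0, 1, 4.4, -3.6, 0, 0, 1, 4, -3.3, 0, 0, 1, 3.6, -3, 0, 0, 1],
)

```text
clock: 1.6
position: [0.5368, -0.002, 0.2311]
orientation: [0.978, 0.211, -0.0, -0.0]
contact_force: [0.0, -0.6, -0.2]
opening: 0.0853
```

```bash
cat >> h.py <<'E'
from scipy.spatial.transform import Rotation as Ro
def st(goal=None):
    s=ctrl.state();R=Ro.from_quat(s["orientation"]).as_matrix()
    print("t",round(s["clock"],2),"p",s["position"].round(4),"yaw",np.degrees(np.arctan2(R[1,0],R[0,0])).round(1),"tilt",R[:,2].round(3),"q",np.degrees(s["joints"]).round(1),"F",s["contact_force"].round(1),"M",s["wrist_torque"].round(2),"op",round(s["opening"],4))
    if goal is not None: print("tool cm",(R.T@(np.array(goal)-s["position"])*100).round(2))
E
python3 -c "
from h import *
st([.536,-.0015,.2])"
```

```text
t 1.6 p [ 0.5368 -0.002   0.2311] yaw 24.3 tilt [-0.001  0.    -1.   ] q [ -7.1   6.9 -12.5  70.6   0.  148.6] F [ 0.  -0.6 -0.2] M [ 0.   -0.01 -0.03] op 0.0853
tool cm [-0.06 -0.08  3.11]
```

>>> drive_tool(
  targets=[0, 0, 0, -6, 1, 0, 0, 0, -10, 1, 0, 0, 0, -10, 1, 0, 0, 0, -10, 1, 0, 0, 0, -10, 1, 0, 0, 0, -10, 1, 0, 0, 0, -10, 1, 0, 0, 0, -10, 1, 0, 0, 0, -10, 1, 0, 0, 0, -10, 1, 0, 0, 0, -10, 1, 0, 0, 0, -10, 1],
)

```text
clock: 3.1
position: [0.5361, -0.0039, 0.231]
orientation: [0.337, 0.941, 0.0, -0.001]
contact_force: [-0.3, -0.8, -0.7]
opening: 0.0854
```

>>> drive_tool(
  targets=[0, 0, 0, -10, 1, 0, 0, 0, -10, 1, 0, 0, 1, -10, 1, 0, 0, 1, -10, 1, 0, 0, 2, -10, 1, 0, 0, 2, -10, 1, 0, 0, 1, -10, 1, 0, 0, 1, -9, 1, 0, 0, 1, -4, 1, 0, 0, 0, 0, 1, 0, 0, 0, 0, 1],
)

```text
clock: 4.47
position: [0.537, -0.0045, 0.1416]
orientation: [-0.368, 0.93, 0.0, 0.0]
contact_force: [0.3, 0.2, 0.2]
opening: 0.0852
```

```bash
python3 -c "
from h import *
st([.536,-.0015,.05])
for n in ('side','top'):
    im=cv2.cvtColor(ctrl.snapshot(n),cv2.COLOR_RGB2BGR)
    q=proj(n,ctrl.state()['position'])[0];print(n,q)
    x,y=(220,100) if n=='side' else (270,140)
    cv2.imwrite(f'pics/{n}1.png',cv2.resize(im[y:y+140,x:x+160],None,fx=4.2,fy=4.2,interpolation=cv2.INTER_CUBIC))
    print((q-[x,y])*4.2)
"
```

```text
t 4.47 p [ 0.537  -0.0045  0.1416] yaw -136.8 tilt [ 0.  0. -1.] q [ -7.4  10.7 -19.4  59.9   0.  -50.6] F [0.3 0.2 0.2] M [-0.04 -0.05 -0.01] op 0.0852
tool cm [-0.13  0.28  9.16]
side [292.27812405 183.77928338]
[303.56812102 351.87299019]
top [339.53004031 214.20882432]
[292.02616929 311.67706214]
```

View pics/side1.png

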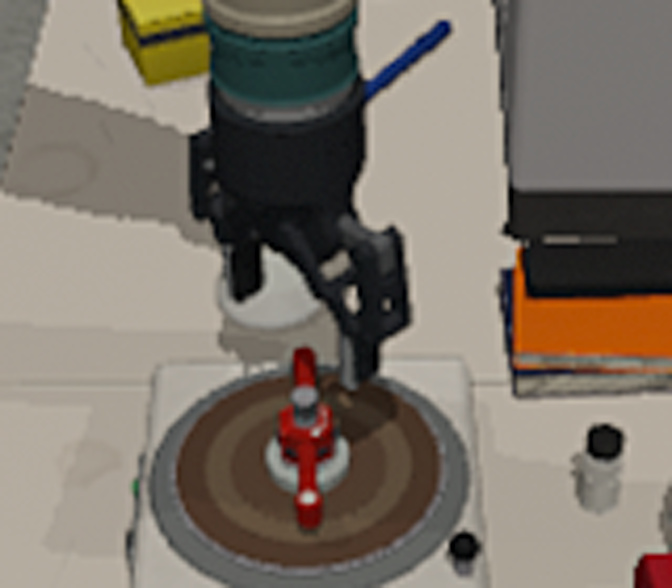

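View pics/top1.png

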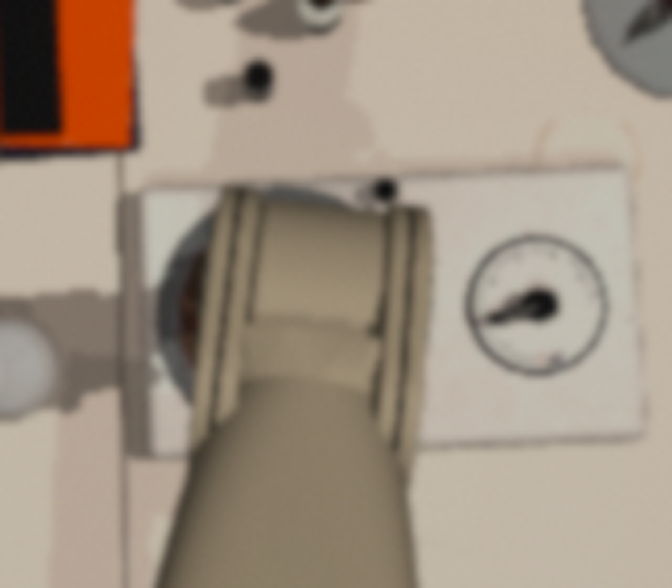

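```bash
python3 -c "
from h import *
for r in (.043,.050,.057):
  for z in (.1416,.155):
    d=r*np.array([.68,-.73]);c=np.array([.537,-.0045])
    print(r,z,((proj('side',[[*(c+d),z],[*(c-d),z]])-[220,100])*4.2).round().tolist())
"
```

```text
0.043 0.1416 [[356.0, 392.0], [253.0, 314.0]]
0.043 0.155 [[355.0, 374.0], [251.0, 296.0]]
0.05 0.1416 [[365.0, 399.0], [245.0, 308.0]]
0.05 0.155 [[364.0, 381.0], [243.0, 289.0]]
0.057 0.1416 [[374.0, 406.0], [237.0, 302.0]]
0.057 0.155 [[373.0, 387.0], [235.0, 283.0]]
```

>>> drive_tool(
  targets=[-0.15, 0.3, 1, 0, 1, 0, 0, 1.5, 0, 1, 0, 0, 1.5, 0, 1, 0, 0, 1.5, 0, 1, 0, 0, 1, 0, 1, 0, 0, 1, 0, 1, 0, 0, 0.5, 0, 1, 0, 0, 0.5, 0, 1, 0, 0, 0.5, 0, 1, 0, 0, 0, 0, 1],
)

```text
clock: 5.82
position: [0.5362, -0.0017, 0.0511]
orientation: [-0.368, 0.93, 0.0, -0.0]
contact_force: [0.2, 0.4, 0.3]
opening: 0.0857
```

```bash
python3 -c "
from h import *
st([.5358,-.001,.05])
im=cv2.cvtColor(ctrl.snapshot('side'),cv2.COLOR_RGB2BGR)
cv2.imwrite(f'pics/s2.png',cv2.resize(im[140:260,230:350],None,fx=5,fy=5,interpolation=cv2.INTER_CUBIC))
"
```

```text
t 5.83 p [ 0.5362 -0.0017  0.0511] yaw -136.8 tilt [-0.  0. -1.] q [ -7.1  16.3 -24.8  48.9   0.  -50.3] F [0.2 0.4 0.3] M [ 0.02 -0.01 -0.  ] op 0.0857
tool cm [-0.02  0.08  0.11]
```

View pics/s2.png

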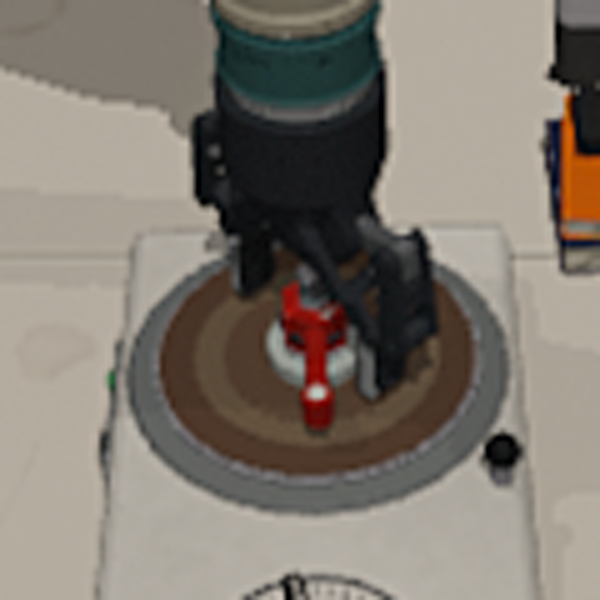

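The fingers straddle the nut, with one tip at about (375,385) beside arm a, whose dot is at (318,395). Nothing is touching. Next I turn slowly until I feel contact.

>>> drive_tool(
  targets=[0, 0, 0, 3, 1, 0, 0, 0, 3, 1, 0, 0, 0, 3, 1, 0, 0, 0, 3, 1, 0, 0, 0, 2, 1, 0, 0, 0, 2, 1, 0, 0, 0, 1, 1],
)

```text
clock: 6.75
position: [0.5365, -0.0017, 0.0514]
orientation: [-0.226, 0.974, -0.0, 0.0]
contact_force: [-0.3, 0.1, -0.2]
opening: 0.0856
```

```bash
python3 -c "
from h import *
st()"
```

```text
t 6.75 p [ 0.5365 -0.0017  0.0514] yaw -153.8 tilt [ 0. -0. -1.] q [ -7.1  16.3 -24.8  48.9  -0.  -33.3] F [-0.3  0.1 -0.2] M [ 0.01  0.01 -0.04] op 0.0856
```

>>> drive_tool(
  targets=[0, 0, 0, 1.5, 1, 0, 0, 0, 1.5, 1, 0, 0, 0, 1.5, 1, 0, 0, 0, 1.5, 1],
)

```text
clock: 7.25
position: [0.5362, -0.0017, 0.0514]
orientation: [-0.175, 0.985, -0.0, -0.0]
contact_force: [-1.6, -0.6, 1.9]
opening: 0.0858
```

```bash
python3 -c "
from h import *
st()"
```

```text
t 7.25 p [ 0.5362 -0.0017  0.0514] yaw -159.9 tilt [-0. -0. -1.] q [ -7.1  16.3 -24.8  48.9  -0.  -27.2] F [-1.6 -0.6  1.9] M [-0.02  0.28  0.29] op 0.0858
```

Contact is felt as almost a pure couple of 0.29 N m. Now I ease the nut about 14° and pause.

>>> drive_tool(
  targets=[0, 0, 0, 2, 1, 0, 0, 0, 2, 1, 0, 0, 0, 3, 1, 0, 0, 0, 3, 1, 0, 0, 0, 2, 1, 0, 0, 0, 1, 1],
)

```text
clock: 8.0
position: [0.5362, -0.0017, 0.0514]
orientation: [-0.062, 0.998, 0.0, -0.0]
contact_force: [-3.0, 0.1, 4.9]
opening: 0.0856
```

>>> drive_tool(
  targets=[0, 0, 0, 0, 1, 0, 0, 0, 0, 1, 0, 0, 0, 0, 1, 0, 0, 0, 0, 1, 0, 0, 0, 0, 1, 0, 0, 0, 0, 1, 0, 0, 0, 0, 1, 0, 0, 0, 0, 1],
)

```text
clock: 9.0
position: [0.5363, -0.0017, 0.0512]
orientation: [-0.063, 0.998, 0.0, -0.0]
contact_force: [-2.4, 0.5, 3.4]
opening: 0.085
```

```bash
python3 -c "
from h import *
st()
im=cv2.cvtColor(ctrl.snapshot('side'),cv2.COLOR_RGB2BGR)
cv2.imwrite(f'pics/s3.png',cv2.resize(im[140:260,230:350],None,fx=5,fy=5,interpolation=cv2.INTER_CUBIC))
"
```

```text
t 9.0 p [ 0.5363 -0.0017  0.0512] yaw -172.8 tilt [-0.  0. -1.] q [ -7.1  16.3 -24.8  48.9   0.  -14.3] F [-2.4  0.5  3.4] M [0.15 0.57 0.18] op 0.085
```

View pics/s3.png

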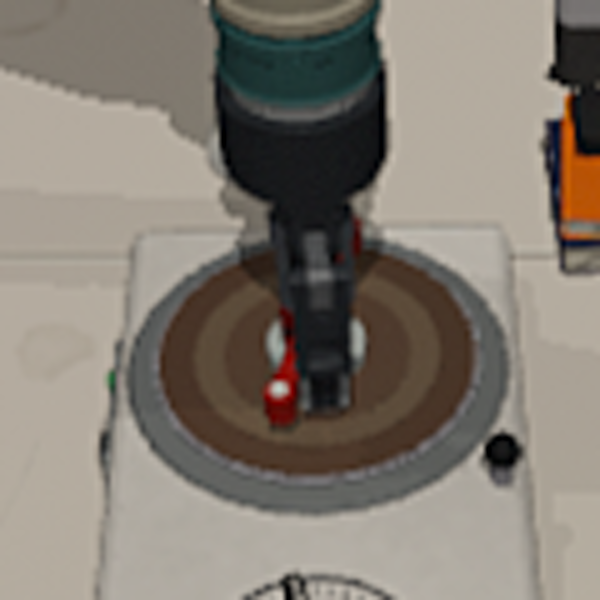

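The nut eased about 15°: the dot moved from (318,395) to (279,388). It stood still for 1 s. Now I push it round.

>>> drive_tool(
  targets=[0, 0, 0, 2, 1, 0, 0, 0, 4, 1, 0, 0, 0, 4, 1, 0, 0, 0, 4, 1, 0, 0, 0, 4, 1, 0, 0, 0, 4, 1, 0, 0, 0, 4, 1, 0, 0, 0, 4, 1, 0, 0, 0, 4, 1, 0, 0, 0, 4, 1, 0, 0, 0, 4, 1, 0, 0, 0, 4, 1],
)

```text
clock: 10.55
position: [0.5367, -0.0014, 0.0516]
orientation: [0.333, 0.943, 0.0, 0.0]
contact_force: [-3.0, 1.6, 4.9]
opening: 0.0855
```

```bash
python3 -c "
from h import *
st([.536,-.0015,.052])"
```

```text
t 10.55 p [ 0.5367 -0.0014  0.0516] yaw 141.0 tilt [ 0.001  0.001 -1.   ] q [ -7.1  16.3 -24.8  48.9   0.1  31.9] F [-3.   1.6  4.9] M [0.36 0.5  0.29] op 0.0855
tool cm [ 0.04 -0.05 -0.04]
```

>>> drive_tool(
  targets=[0, 0, 0, 4, 1, 0, 0, 0, 5, 1, 0, 0, 0, 5, 1, 0, 0, 0, 5, 1, 0, 0, 0, 5, 1, 0, 0, 0, 5, 1, 0, 0, 0, 5, 1, 0, 0, 0, 5, 1, 0, 0, 0, 5, 1, 0, 0, 0, 5, 1, 0, 0, 0, 5, 1, 0, 0, 0, 5, 1],
)

```text
clock: 12.05
position: [0.5374, -0.0022, 0.052]
orientation: [0.755, 0.656, 0.0, 0.001]
contact_force: [-2.8, -0.7, 4.4]
opening: 0.0855
```

```bash
python3 -c "
from h import *
st([.536,-.0015,.052])"
```

```text
t 12.05 p [ 0.5374 -0.0022  0.052 ] yaw 82.0 tilt [ 0.002 -0.001 -1.   ] q [ -7.1  16.2 -24.8  48.9  -0.   90.9] F [-2.8 -0.7  4.4] M [-0.05  0.48  0.33] op 0.0855
tool cm [ 0.05 -0.15 -0.  ]
```

>>> drive_tool(
  targets=[0, 0, 0, 5, 1, 0, 0, 0, 6, 1, 0, 0, 0, 6, 1, 0, 0, 0, 6, 1, 0, 0, 0, 6, 1, 0, 0, 0, 6, 1, 0, 0, 0, 6, 1, 0, 0, 0, 6, 1, 0, 0, 0, 6, 1, 0, 0, 0, 6, 1, 0, 0, 0, 5, 1, 0, 0, 0, 2, 1],
)

```text
clock: 13.55
position: [0.5362, -0.0023, 0.0515]
orientation: [0.99, 0.14, -0.0, 0.001]
contact_force: [-3.8, -0.9, 5.2]
opening: 0.0852
```

>>> drive_tool(
  targets=[0, 0, 0, 0, 1, 0, 0, 0, 0, 1, 0, 0, 0, 0, 1],
)

```text
clock: 13.92
position: [0.5362, -0.0018, 0.0511]
orientation: [0.99, 0.141, -0.0, 0.0]
contact_force: [-3.1, -2.2, 1.6]
opening: 0.0854
```

```bash
python3 -c "
from h import *
st([.536,-.0015,.052])
im=cv2.cvtColor(ctrl.snapshot('side'),cv2.COLOR_RGB2BGR)
cv2.imwrite(f'pics/s4.png',cv2.resize(im[140:260,230:350],None,fx=5,fy=5,interpolation=cv2.INTER_CUBIC))
"
```

```text
t 13.93 p [ 0.5362 -0.0018  0.0511] yaw 16.2 tilt [-0. -0. -1.] q [ -7.1  16.3 -24.8  48.9  -0.  156.7] F [-3.1 -2.2  1.6] M [-0.18  0.6   0.19] op 0.0854
tool cm [-0.01 -0.04 -0.09]
```

View pics/s4.png

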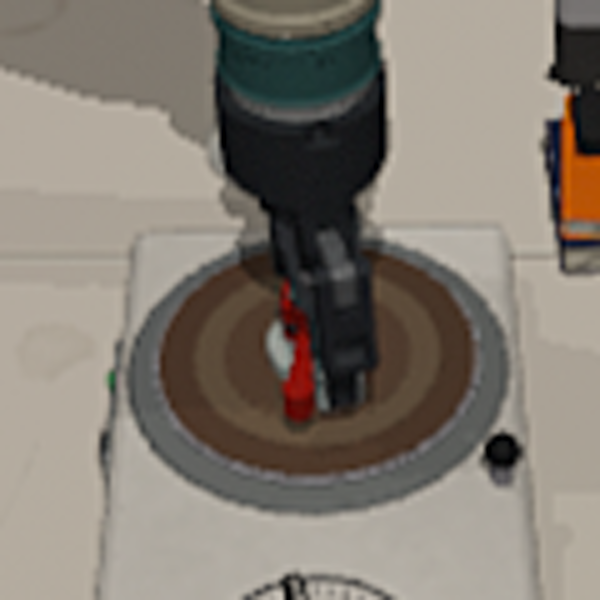

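The unmarked arm b now points to the front at (298,400), about 7° past where arm a stood, so the nut is at about 186°. I back the fingers off, raise the tool and look.

>>> drive_tool(
  targets=[0, 0, 0, -3, 1, 0, 0, 0, -6, 1, 0, 0, 0, -5, 1, 0, 0, -1, 0, 1, 0, 0, -2, 0, 1, 0, 0, -3, 0, 1, 0, 0, -3, 0, 1, 0, 0, -1, -5, 1, 0, 0, 0, -10, 1, 0, 0, 0, -10, 1, 0, 0, 0, -10, 1, 0, 0, 0, -10, 1],
)

```text
clock: 15.48
position: [0.5374, -0.0016, 0.1522]
orientation: [0.791, 0.612, 0.001, 0.001]
contact_force: [0.2, 1.5, 0.3]
opening: 0.0856
```

```bash
python3 -c "
from h import *
st([.5415,-.18,.15])
im=cv2.cvtColor(ctrl.snapshot('side'),cv2.COLOR_RGB2BGR)
cv2.imwrite(f'pics/s5.png',cv2.resize(im[175:315,240:350],None,fx=4.2,fy=4.2,interpolation=cv2.INTER_CUBIC))
"
```

```text
t 15.47 p [ 0.5374 -0.0016  0.1522] yaw 75.4 tilt [ 0.002  0.    -1.   ] q [ -7.1  10.1 -18.7  61.    0.   97.5] F [0.2 1.5 0.3] M [ 0.01 -0.03  0.04] op 0.0856
tool cm [-17.16   4.88   0.22]
```

View pics/s5.png

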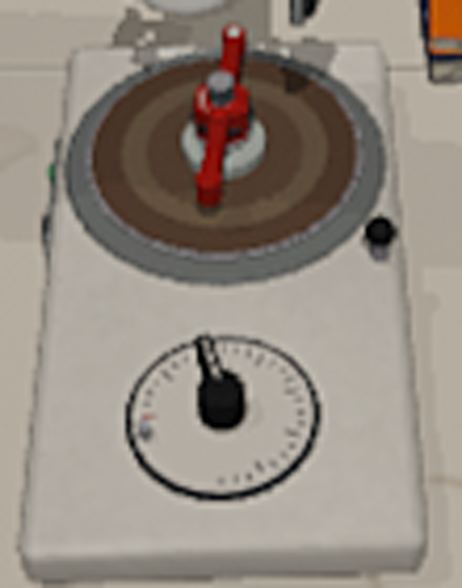

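>>> drive_tool(
  targets=[-2, 0.6, 0, 0, 0.2, -3.8, 1.1, 0, 0, 0.2, -3.8, 1.1, 0, 0, 0.2, -3.8, 1.1, 0, 0, 0.2, -2.6, 0.7, 0, 0, 0.2, -1.2, 0.3, 0, 0, 0.2, 0, 0, 0, -10, 0.2, 0, 0, 0, -10, 0.2, 0, 0, 0, -10, 0.2, 0, 0, 0, -10, 0.2, 0, 0, 0, -10, 0.2, 0, 0, 0, -10, 0.2],
)

```text
clock: 17.02
position: [0.5402, -0.1798, 0.1516]
orientation: [0.379, 0.925, 0.0, 0.0]
contact_force: [0.6, -0.6, 0.1]
opening: 0.051
```

>>> drive_tool(
  targets=[0, 0, 1.5, -5, 0.2, 0, 0, 1.5, 0, 0.2, 0, 0, 0, 0, 0.2],
)

```text
clock: 17.4
position: [0.5386, -0.1795, 0.1197]
orientation: [0.341, 0.94, 0.0, -0.002]
contact_force: [0.2, -0.5, -0.5]
opening: 0.0515
```

```bash
python3 -c "
from h import *
st([.5415,-.18,.055])
im=cv2.cvtColor(ctrl.snapshot('side'),cv2.COLOR_RGB2BGR)
cv2.imwrite(f'pics/s6.png',cv2.resize(im[195:315,240:350],None,fx=5,fy=5,interpolation=cv2.INTER_CUBIC))
print(((proj('side',ctrl.state()['position'])-[240,195])*5))
im=cv2.cvtColor(ctrl.snapshot('top'),cv2.COLOR_RGB2BGR)
cv2.imwrite(f'pics/t6.png',cv2.resize(im[170:260,295:430],None,fx=5.5,fy=5.5,interpolation=cv2.INTER_CUBIC))
"
```

```text
t 17.4 p [ 0.5386 -0.1795  0.1197] yaw 140.1 tilt [-0.003  0.002 -1.   ] q [-25.   15.  -16.9  58.4   0.   14.9] F [ 0.2 -0.5 -0.5] M [0.01 0.03 0.02] op 0.0515
tool cm [-0.28  0.15  6.47]
[[251.41014035 279.58283071]]
```

View pics/s6.png

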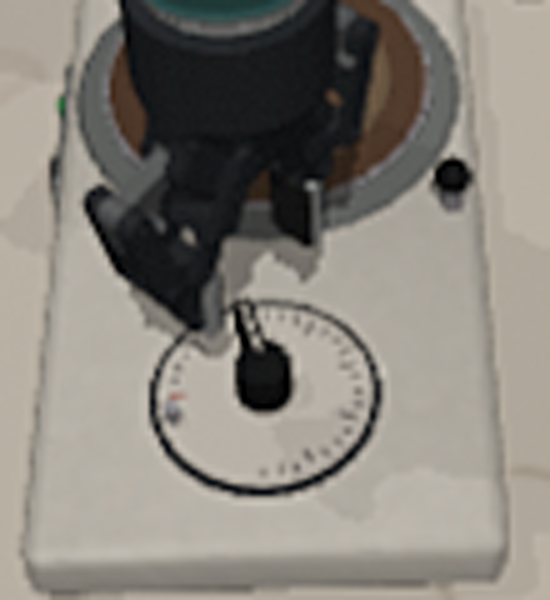

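View pics/t6.png

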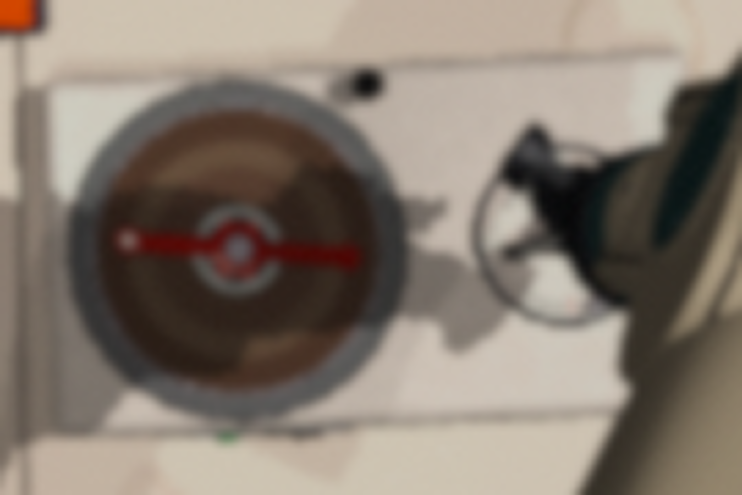

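In the top view the nut's arm line went from a slope of about −4° to +5° with its ends swapped, which puts it near 189°. The fingers stand at 50° and 230° around the lever hub, and the lever at about (245,310) is clear of them. I go down.

>>> drive_tool(
  targets=[-0.28, 0.15, 1, 0, 0.2, 0, 0, 1.5, 0, 0.2, 0, 0, 1.5, 0, 0.2, 0, 0, 1.2, 0, 0.2, 0, 0, 0.8, 0, 0.2, 0, 0, 0.5, 0, 0.2, 0, 0, 0.3, 0, 0.2, 0, 0, 0, 0, 0.2],
)

```text
clock: 18.5
position: [0.5431, -0.1812, 0.0534]
orientation: [0.34, 0.94, -0.0, 0.0]
contact_force: [0.2, 0.3, 1.1]
opening: 0.0511
```

```bash
python3 -c "
from h import *
st([.5415,-.18,.052])
im=cv2.cvtColor(ctrl.snapshot('side'),cv2.COLOR_RGB2BGR)
cv2.imwrite(f'pics/s7.png',cv2.resize(im[195:315,240:350],None,fx=5,fy=5,interpolation=cv2.INTER_CUBIC))
"
```

```text
t 18.5 p [ 0.5431 -0.1812  0.0534] yaw 140.2 tilt [ 0. -0. -1.] q [-24.9  19.3 -20.1  50.5   0.   14.9] F [0.2 0.3 1.1] M [-0.   -0.07 -0.01] op 0.0511
tool cm [ 0.2  -0.01  0.14]
```

View pics/s7.png

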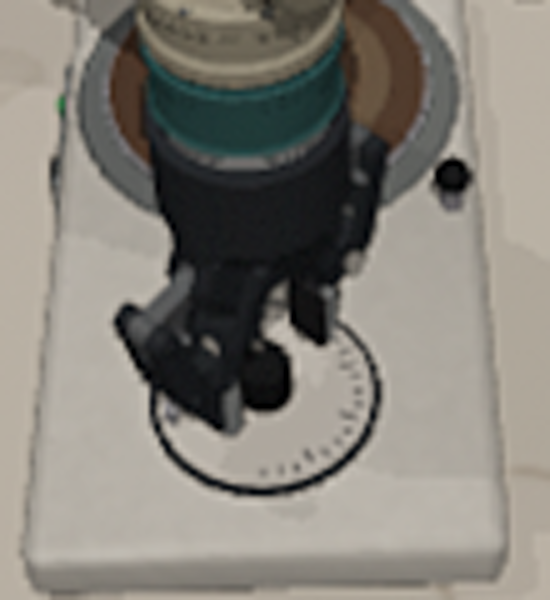

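>>> drive_tool(
  targets=[0.15, 0, 0, -4, 0.2, 0, 0, 0, -4, 0.2, 0, 0, 0, -4, 0.2, 0, 0, 0, -3, 0.2, 0, 0, 0, -3, 0.2, 0, 0, 0, -3, 0.2, 0, 0, 0, -3, 0.2, 0, 0, 0, -3, 0.2, 0, 0, 0, -3, 0.2],
)

```text
clock: 19.68
position: [0.5431, -0.1803, 0.054]
orientation: [0.084, 0.996, 0.0, 0.001]
contact_force: [2.3, 1.0, -0.8]
opening: 0.0512
```

```bash
python3 -c "
from h import *
st([.5415,-.18,.052])"
```

```text
t 19.68 p [ 0.5431 -0.1803  0.054 ] yaw 170.3 tilt [ 0.003  0.    -1.   ] q [-24.9  19.1 -20.3  50.4   0.1 -15.2] F [ 2.3  1.  -0.8] M [ 0.12 -0.41 -0.1 ] op 0.0512
tool cm [0.17 0.01 0.2 ]
```

>>> drive_tool(
  targets=[0, 0, 0, -4, 0.2, 0, 0, 0, -4, 0.2, 0, 0, 0, -4, 0.2, 0, 0, 0, -4, 0.2, 0, 0, 0, -4, 0.2, 0, 0, 0, -4, 0.2, 0, 0, 0, -4, 0.2, 0, 0, 0, -4, 0.2, 0, 0, 0, -4, 0.2, 0, 0, 0, -4, 0.2],
)

```text
clock: 20.92
position: [0.5424, -0.1793, 0.0538]
orientation: [-0.262, 0.965, 0.001, 0.001]
contact_force: [1.3, 2.5, 0.6]
opening: 0.051
```

```bash
python3 -c "
from h import *
st([.5415,-.18,.052])
im=cv2.cvtColor(ctrl.snapshot('side'),cv2.COLOR_RGB2BGR)
cv2.imwrite(f'pics/s8.png',cv2.resize(im[195:315,240:350],None,fx=5,fy=5,interpolation=cv2.INTER_CUBIC))
"
```

```text
t 20.93 p [ 0.5424 -0.1793  0.0538] yaw -149.6 tilt [ 0.001  0.002 -1.   ] q [-24.9  19.1 -20.3  50.5   0.1 -55.2] F [1.3 2.5 0.6] M [ 0.57 -0.11 -0.1 ] op 0.051
tool cm [ 0.11 -0.01  0.18]
```

View pics/s8.png

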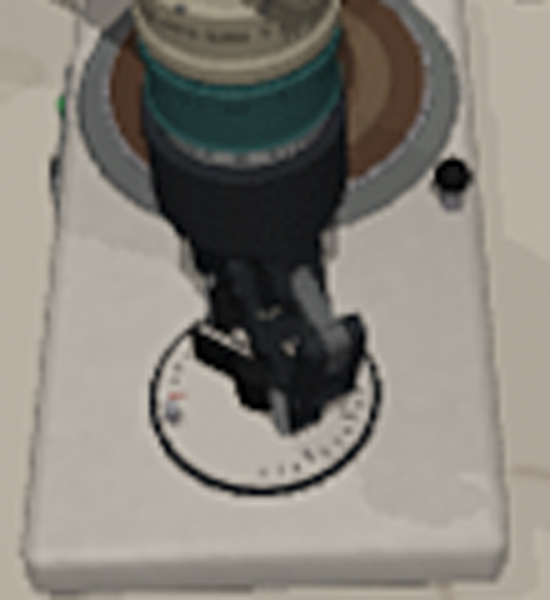

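>>> drive_tool(
  targets=[0, 0, 0, -4, 0.2, 0, 0, 0, -4, 0.2, 0, 0, 0, -4, 0.2, 0, 0, 0, -3, 0.2, 0, 0, 0, -2, 0.2, 0, 0, 0, -2, 0.2],
)

```text
clock: 21.72
position: [0.5417, -0.1799, 0.0535]
orientation: [-0.417, 0.909, 0.0, 0.0]
contact_force: [-0.6, 2.5, 1.9]
opening: 0.0514
```

>>> drive_tool(
  targets=[0, 0, 0, -1, 0.2, 0, 0, 0, -1, 0.2, 0, 0, 0, -1, 0.2],
)

```text
clock: 22.1
position: [0.5417, -0.1802, 0.0533]
orientation: [-0.441, 0.898, 0.0, -0.0]
contact_force: [0.0, 2.0, 0.9]
opening: 0.0513
```

```bash
python3 -c "
from h import *
st([.5415,-.18,.052])"
```

```text
t 22.1 p [ 0.5417 -0.1802  0.0533] yaw -127.7 tilt [-0.  0. -1.] q [-24.9  19.2 -20.3  50.5  -0.  -77.2] F [0.  2.  0.9] M [ 0.56  0.18 -0.08] op 0.0513
tool cm [-0.    0.03  0.13]
```

>>> drive_tool(
  targets=[0, 0, 0, -1, 0.2, 0, 0, 0, -1, 0.2],
)

```text
clock: 22.35
position: [0.5417, -0.1802, 0.0533]
orientation: [-0.456, 0.89, 0.0, -0.0]
contact_force: [-1.0, 2.4, 1.2]
opening: 0.0512
```

```bash
python3 -c "
from h import *
st([.5415,-.18,.052])"
```

```text
t 22.35 p [ 0.5417 -0.1802  0.0533] yaw -125.7 tilt [-0.  0. -1.] q [-24.9  19.2 -20.3  50.5  -0.  -79.2] F [-1.   2.4  1.2] M [ 0.53  0.29 -0.07] op 0.0512
tool cm [-0.01  0.03  0.13]
```

>>> drive_tool(
  targets=[0, 0, 0, -1, 0.2, 0, 0, 0, -1, 0.2],
)

```text
clock: 22.6
position: [0.5417, -0.1802, 0.0532]
orientation: [-0.472, 0.882, 0.0, -0.0]
contact_force: [-0.7, 2.7, 0.7]
opening: 0.0512
```

```bash
python3 -c "
from h import *
st([.5415,-.18,.052])"
```

```text
t 22.6 p [ 0.5417 -0.1802  0.0532] yaw -123.7 tilt [-0.  0. -1.] q [-24.9  19.2 -20.3  50.5  -0.  -81.2] F [-0.7  2.7  0.7] M [ 0.52  0.26 -0.05] op 0.0512
tool cm [-0.    0.03  0.12]
```

>>> drive_tool(
  targets=[0, 0, 0, -1, 0.2, 0, 0, 0, -1, 0.2],
)

```text
clock: 22.85
position: [0.5417, -0.1802, 0.0532]
orientation: [-0.487, 0.873, 0.0, -0.0]
contact_force: [-1.5, 2.8, 1.2]
opening: 0.0514
```

>>> drive_tool(
  targets=[0, 0, 0, -1, 0.2],
)

```text
clock: 22.98
position: [0.5417, -0.1802, 0.0532]
orientation: [-0.495, 0.869, 0.0, -0.0]
contact_force: [-0.1, 2.2, 1.2]
opening: 0.0511
```

>>> drive_tool(
  targets=[0, 0, 0, -1, 0.2],
)

```text
clock: 23.1
position: [0.5417, -0.1802, 0.0532]
orientation: [-0.502, 0.865, 0.0, -0.0]
contact_force: [-2.4, 2.5, 1.0]
opening: 0.0511
```

```bash
python3 -c "
from h import *
st([.5415,-.18,.052])
im=cv2.cvtColor(ctrl.snapshot('side'),cv2.COLOR_RGB2BGR)
cv2.imwrite(f'pics/s9.png',cv2.resize(im[195:315,240:350],None,fx=5,fy=5,interpolation=cv2.INTER_CUBIC))
"
```

```text
t 23.1 p [ 0.5417 -0.1802  0.0532] yaw -119.7 tilt [-0.  0. -1.] q [-24.9  19.2 -20.3  50.5  -0.  -85.2] F [-2.4  2.5  1. ] M [ 0.52  0.37 -0.04] op 0.0511
tool cm [-0.01  0.03  0.12]
```

View pics/s9.png

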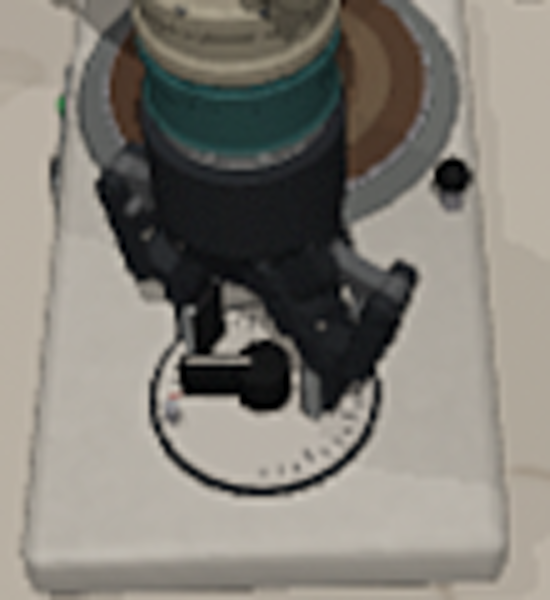

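The lever now points left, from the hub at (262,360) to its tip at (185,360), so it is near zero. The stop hasn't been felt yet, so I continue in 1° steps.

>>> drive_tool(
  targets=[0, 0, 0, -1, 0.2],
)

```text
clock: 23.28
position: [0.5417, -0.1802, 0.0532]
orientation: [-0.51, 0.86, 0.0, -0.0]
contact_force: [-2.4, 2.1, 1.3]
opening: 0.0514
```

>>> drive_tool(
  targets=[0, 0, 0, -1, 0.2],
)

```text
clock: 23.4
position: [0.5417, -0.1802, 0.0532]
orientation: [-0.517, 0.856, 0.0, -0.0]
contact_force: [-2.8, 2.5, 0.4]
opening: 0.0513
```

>>> drive_tool(
  targets=[0, 0, 0, -1, 0.2],
)

```text
clock: 23.52
position: [0.5417, -0.18, 0.0532]
orientation: [-0.525, 0.851, 0.0, 0.0]
contact_force: [-1.2, 3.6, 1.9]
opening: 0.0514
```

>>> drive_tool(
  targets=[0, 0, 0, -0.5, 0.2],
)

```text
clock: 23.65
position: [0.5417, -0.1798, 0.0532]
orientation: [-0.528, 0.849, 0.0, 0.0]
contact_force: [-1.1, 3.7, 0.9]
opening: 0.0506
```

```bash
python3 -c "
from h import *
st([.5415,-.18,.052])"
```

```text
t 23.65 p [ 0.5417 -0.1798  0.0532] yaw -116.2 tilt [-0.     0.001 -1.   ] q [-24.9  19.2 -20.4  50.5   0.  -88.6] F [-1.1  3.7  0.9] M [ 0.83  0.35 -0.13] op 0.0506
tool cm [0.03 0.01 0.12]
```

>>> drive_tool(
  targets=[0, 0, 0, -0.5, 0.2],
)

```text
clock: 23.78
position: [0.5417, -0.1796, 0.0532]
orientation: [-0.532, 0.847, 0.001, 0.0]
contact_force: [-1.5, 5.3, 0.9]
opening: 0.0516
```

>>> drive_tool(
  targets=[0, 0, 0, -0.5, 0.2],
)

```text
clock: 23.9
position: [0.5417, -0.1794, 0.0532]
orientation: [-0.536, 0.844, 0.001, 0.0]
contact_force: [-0.8, 5.8, 1.9]
opening: 0.0514
```

>>> drive_tool(
  targets=[0, 0, 0, -0.5, 0.2, 0, 0, 0, 0, 0.2],
)

```text
clock: 24.15
position: [0.5417, -0.1792, 0.0532]
orientation: [-0.539, 0.842, 0.001, 0.001]
contact_force: [-0.7, 5.8, 1.9]
opening: 0.051
```

```bash
python3 -c "
from h import *
st([.5415,-.18,.052])
im=cv2.cvtColor(ctrl.snapshot('side'),cv2.COLOR_RGB2BGR)
cv2.imwrite(f'pics/s10.png',cv2.resize(im[195:315,240:350],None,fx=5,fy=5,interpolation=cv2.INTER_CUBIC))
"
```

```text
t 24.15 p [ 0.5417 -0.1792  0.0532] yaw -114.7 tilt [-0.     0.002 -1.   ] q [-24.9  19.2 -20.4  50.5   0.1 -90.1] F [-0.7  5.8  1.9] M [ 1.24  0.35 -0.2 ] op 0.051
tool cm [ 0.08 -0.02  0.12]
```

View pics/s10.png

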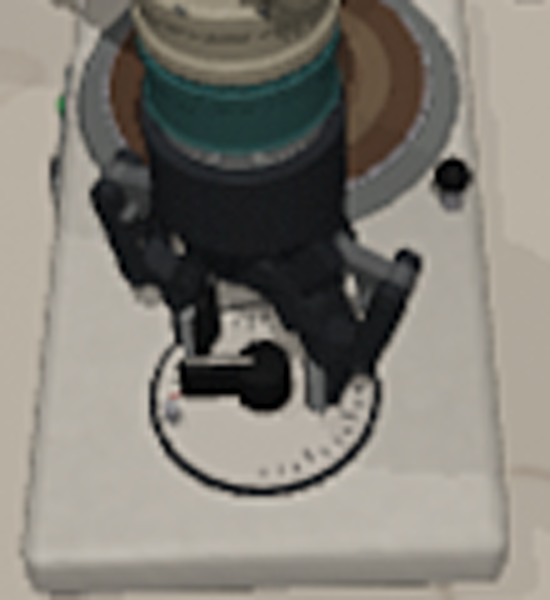

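The force rose from about 2.5 to 5.8 N while the lever stood still, so it is against the stop. I back off and rise clear.

>>> drive_tool(
  targets=[0, 0, 0, 2, 0.2, 0, 0, 0, 5, 0.2, 0, 0, 0, 5, 0.2, 0, 0, 0, 0, 0.2, 0, 0, -1, 0, 0.2, 0, 0, -3, 0, 0.2, 0, 0, -4, 0, 0.2, 0, 0, -4, 0, 0.2, 0, 0, -3, 0, 0.2],
)

```text
clock: 25.32
position: [0.5429, -0.181, 0.2064]
orientation: [-0.448, 0.894, -0.002, 0.001]
contact_force: [0.5, 0.2, -1.3]
opening: 0.0512
```

```bash
python3 -c "
from h import *
st([.40,-.18,.25])"
```

```text
t 25.32 p [ 0.5429 -0.181   0.2064] yaw -126.7 tilt [ 0.003 -0.002 -1.   ] q [-24.9  11.2 -10.5  68.1  -0.  -78.2] F [ 0.5  0.2 -1.3] M [-0.06  0.   -0.01] op 0.0512
tool cm [ 8.46 11.49 -4.41]
```

>>> drive_tool(
  targets=[1, 1.5, -1, 0, 0.2, 2, 3, -1, 0, 0.2, 2, 3, -1, 0, 0.2, 2, 3, 0, 0, 0.2, 1, 1, 0, 0, 0.2, 0, 0, 0, 0, 0.2, 0, 0, 0, 0, 0.2],
)

```text
clock: 26.2
position: [0.4026, -0.1758, 0.2332]
orientation: [-0.448, 0.894, -0.0, 0.0]
contact_force: [-0.1, 0.1, 0.0]
opening: 0.0513
```

```bash
python3 -c "
from h import *
st()
im=cv2.cvtColor(ctrl.snapshot('side'),cv2.COLOR_RGB2BGR)
cv2.imwrite('pics/s11.png',cv2.resize(im[175:315,240:350],None,fx=4.2,fy=4.2,interpolation=cv2.INTER_CUBIC))
cv2.imwrite('pics/s11f.png',im)
im=cv2.cvtColor(ctrl.snapshot('top'),cv2.COLOR_RGB2BGR)
cv2.imwrite('pics/t11.png',cv2.resize(im[170:260,295:430],None,fx=5.5,fy=5.5,interpolation=cv2.INTER_CUBIC))
"
```

```text
t 26.2 p [ 0.4026 -0.1758  0.2332] yaw -126.8 tilt [ 0.001 -0.    -1.   ] q [-32.   -3.4 -22.9  70.4   0.  -85.3] F [-0.1  0.1  0. ] M [-0.03 -0.06 -0.01] op 0.0513
```

View pics/s11.png

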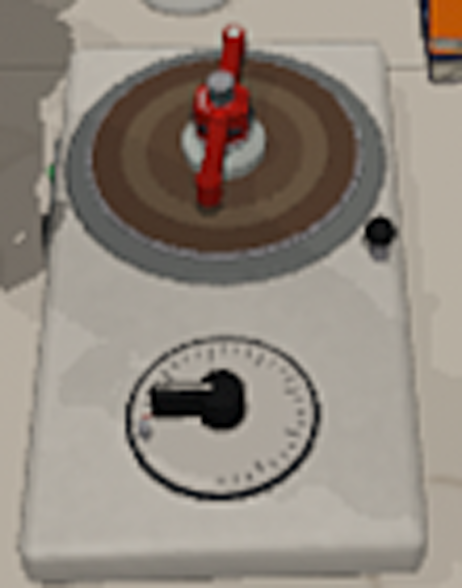

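View pics/t11.png

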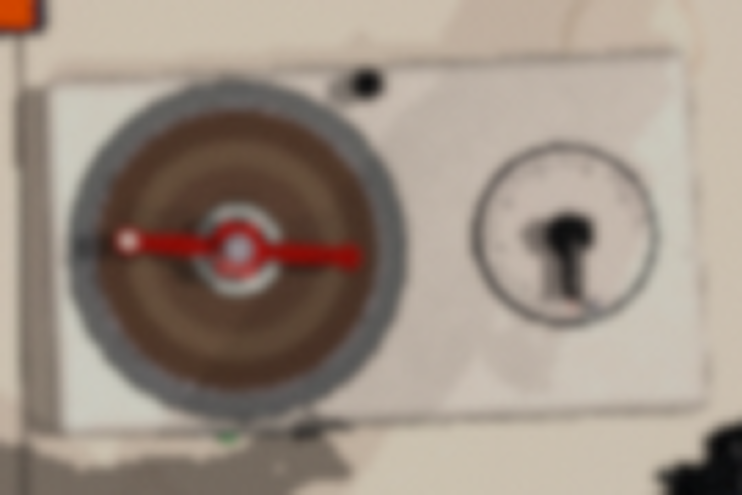

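View pics/s11f.png

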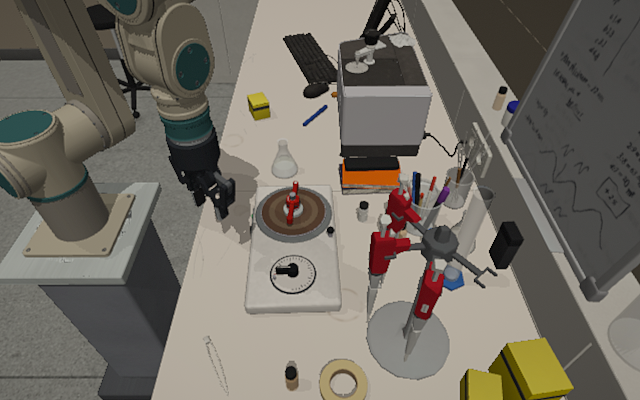

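Side and top views: the lever points at the red mark, with its hub at (570,232) and tip at (573,300) in the top view. That is parallel to the grinder's −x within about 1°. The nut has its white dot at (128,240), about 9° past half a turn. The flask (285,160) and the vial (291,377) haven't moved.

```bash
python3 -c "
from workcell import ctrl
print(ctrl.sign_off())"
```

```text
the job is handed in; nothing more can be done
None
```

The nut is loosened to a little over half a turn, the counter lever is back against its zero stop, and the job is handed in. It took about 26 s of the 69 s allowed; the sign-off gives no verdict.

- **Nut:** With the open fingers on both sides of the arms I eased it clockwise about 15° and held still for 1 s, then turned it on. It stands at about 186° by the tool's turn and about 189° in the top view, against the 172° needed. The turning moment stayed near 0.3 N m, and the force readings were at most about 7 N.
- **Lever:** It was about 77° from zero, and I swept it gently counter-clockwise. At the stop the force rose from about 2.5 N to about 6 N while the lever stood still. With the arm clear, the top view shows it within about 1° of zero.
- **Final state:** The tool is up and away with contact force about 0. The flask and the amber vial look unmoved.
- **Disagreements:** The spindle and counter axes differed by 1–3 mm between the two-view measurement and the fit of the grinder's outline. The spindle tip measured 111 mm high against the stated 108 mm, and the lock pin 62.5 mm against 71 mm. The contact forces showed the nut and lever positions were good enough.

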